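# Check a busbar's cut length in the bench gauge

### The job

Slide the long copper bar flat across the bench, without lifting it, fully onto the black mat between the jaws of the length gauge, lying straight from jaw to jaw, and let go of it. Then slide the gauge's moving jaw shut until the bar is held firmly, but not crushed, between both jaws, and leave it closed like that. Leave the short bar and the other things where they are.

Things in the scene. Friction and masses are not known exactly. Their poses are not given: they have to be found in the camera images.
- long_bar: The long flat copper bar, 140 mm long (its y axis), 40 mm wide (x), 10 mm thick, about 0.5 kg, lying flat and loose on the bench on the robot's side of the gauge, left or right. Origin: centre of its underside.
- short_bar: A shorter flat copper bar, 90 mm long (y), 40 mm wide (x), 10 mm thick, not to be moved. Origin: centre of its underside. It lies on the other side, left or right.
- gauge: The length gauge, fixed to the bench. Origin: centre of its black mat, at bench height. The mat, 170 mm along the gauge's y by 70 mm along x, is level with the bench (nothing to catch on). Beyond the mat a beam 18 mm high runs along y, its near face at x = +70 mm. A steel jaw stands at each end of the mat; the robot's side (-x) is open.
- fixed_jaw: The gauge's fixed steel jaw, at the +y end of the mat, 18 mm thick in y, 26 mm high, reaching from x = +100 to -35 mm (gauge axes). Origin: in its flat inner face, on the mat's long centre line, at bench height (85 mm along y from the gauge's origin).
- jaw: The gauge's moving steel jaw, at the -y end of the mat, same shape and axes. Origin: in its flat inner face, on the mat's long centre line, at bench height. It slides only along the gauge's y, with about 2 N of friction, and stays where it is left; the gap between the jaws starts at 190 to 230 mm. Pushing the long bar along adds about 2 to 4 N.
- jaw_tab (a point): Centre of the top of the upright steel thumb tab on the moving jaw, 67 mm above the bench. The tab is 14 mm thick along the gauge's y, 36 mm wide along x, and stands free from 26 mm to 67 mm above the bench. The jaw's face is 9 mm further along +y than this point. It moves with the jaw.
- support: A black plastic busbar support with four upright teeth, 50 x 110 mm, 62 mm high, a bystander. Origin: centre of its underside.
- screwdriver: A screwdriver lying on the bench, a bystander. Origin: under its middle.
There are look-alikes about, which are no part of the job. What is shaped like the long_bar but green or yellow is not meant.

How it is judged:
On the way, in this order (a step that is already met when the one before it is completed fails the run):
1. the long bar lies flat on the mat between the open jaws, straight from jaw to jaw (x of long_bar in the frame of gauge between -0.016 and 0.016 m and y of long_bar in the frame of gauge between -0.025 and 0.018 m and angle between the y axis of long_bar and the y axis of gauge, either way round below 0.12 rad and height (world z) of long_bar below 0.003 m and y of jaw in the frame of gauge below -0.065 m and contact force between the fingers and long_bar below 0.1 N), for 0.2 s.
2. the bar is pinched between the moving and the fixed jaw, over 1.5 N on each (contact force between each of jaw, fixed_jaw and long_bar above 1.5 N), for 0.2 s.
At the end, for the whole second after the job is handed in: The long bar lies flat and still on the mat, its middle within 18 mm of the mat's long centre line and in line with the gauge within 0.05 rad, one end within 2.5 mm of the fixed jaw, and the moving jaw is shut on its other end (gap between the jaws within 2.5 mm of the bar's 140 mm) (x of long_bar in the frame of gauge between -0.018 and 0.018 m and y of long_bar in the frame of gauge between 0.0125 and 0.0175 m and angle between the y axis of long_bar and the y axis of gauge, either way round below 0.05 rad and height (world z) of long_bar below 0.003 m and linear speed of long_bar below 0.01 m/s and y of jaw in the frame of gauge between -0.0575 and -0.0525 m); the robot touches nothing.
It fails at once if the long bar is lifted more than 8 mm off the bench or tipped (height (world z) of long_bar above 0.008 m or angle between long_bar's own z axis and vertical above 0.12 rad).
It fails at once if the bar is crushed: more than 45 N between a jaw and the bar (contact force between any of jaw, fixed_jaw and long_bar above 45 N).
It fails at once if the short bar, the support or the screwdriver is moved by more than 15 mm (distance of any of short_bar, support, screwdriver from where it was at the start of the episode above 0.015 m).
It also fails if it takes over 58 s, if anything falls off the work surface, if the arm or the gripper's body presses on something with over 40 N, if the wrist force passes 120 N, or if a joint passes its speed limit or range.

### The arm

A 7-joint arm with a two-finger parallel gripper is mounted at the origin on the work surface. World frame = base frame: x ahead of the robot, y to its left, z up, the work surface at z = 0. Lengths are in m, angles in rad, forces in N, time in s.
With the tool pointing down it reaches from about 0.425 to 1.025 m from the base axis. Payload 9.4 kg.
Tool frame: the origin (TCP) lies at the very end of the fingers, on their centre line; the grasp point (between the pads) lies 19 mm behind it; z points along the fingers, y is the direction in which the jaws open and shut (so a half turn about z gives the same grasp; the last joint's range is limited). The gripper opens to 85 mm and grips with 20 to 120 N. Pads are 22 mm wide; open, the fingers measure 114 mm over their backs; the gripper's body (76 mm by 85 mm) begins 54 mm behind the grasp point. The pads swing forward as they close: fully open they stand 13 mm farther back than shut.
Start: joints at [-1.333, 0.599, -0.003, 1.599, 0.002, 0.943, -0.08], TCP at [0.224, 0.689, 0.231] pointing down, gripper open.
Joint ranges: [-2.57, 2.57], [-0.35, 1.97], [-1.29, 1.29], [0.11, 2.56], [-1.05, 4.19], [0.11, 1.86], [-2.63, 2.63]. Speed limits (rad/s): [2.22, 2.22, 3.01, 3.01, 3.14, 3.14, 3.14].

### API

Orientations are given as a 3x3 rotation matrix whose columns are the frame's x, y, z axes.
In Python, from workcell import env gives the robot as it stands.
- The arm moves only by the shell command python3 -m pendant 'ROWS' [FORCE]. ROWS is JSON, one flat list of numbers, 5 for each row, row after row: the shift along the tool's x, y, z in cm, then the turn about the tool's z in degrees, then the closure in counts, from 0 (fully open) to 255 (shut). A call has 1 to 10 rows; each row is the pose to reach, as a shift and turn from the pose commanded when the call began, along the tool's axes at that moment; what a row does not reach only later rows make up. A row lasts 1/8 s, in which the tool goes at most 62.5 mm and 10.7 degrees, less where a joint would pass 70% of its speed; a pose out of reach is approached as far as the arm can. A call with a gripper value outside its range is refused whole. The fingers move at their own pace and stop on an object; FORCE is the grip in N (left out, the last holds). Time passes only in rows, so rows that repeat a pose let the fingers close. It gives the time, the measured TCP pose, the force and the opening at its end, in the units of the state.
- env.get_obs(): the state, without advancing time (a new reading comes with each control period).
- env.camera(name): name is "scene" or "top" or "wrist"; returns a dict with "color" (384x512x3 uint8, red, green, blue), "fx", "fy", "cx", "cy" (pixels), "R" (3x3) and "t" (3): a world point X has camera coordinates R X + t. Camera axes: x right, y down, z forward; pixel columns grow to the right and rows downward; lengths in m; the calibration is good to about 2 mm. A picture is of the moment at which its call begins. There is no depth.
- env.job_done(): hands the job in, once; it reports no verdict.
The state is a dict: "time": time; "q": joint angles; "dq": joint speeds; "joint_torque": joint torques, N m; "position": TCP position; "eef_rot": TCP orientation; "wrist_force": force on the tool from outside, world axes, zero at the start; "wrist_torque": the same for the moment, N m; "width": finger opening in m.
Only numpy, scipy, OpenCV 4.12 (cv2) and the standard library are available. Lean on these libraries where they do the work, as an engineer would, in place of code of your own. Each camera call takes 0.05 s, during which the arm holds its last target. There are 200 camera calls.

## Working session

There is one attempt and no reset: what is moved stays moved. The work goes in short steps, Python scripts to look and compute and a shell command to move; the robot and the scene stay as the last step left them, time stands still between calls to the robot, and variables do not carry over. Pictures are saved under pics/ and viewed, about 8 in all and at most 12, crops included, and the job is handed in when it is done.

```bash
mkdir -p pics; ls; cat > h.py <<'E'
import numpy as np, cv2
from workcell import env
def cam(n,f=None):
    c=env.camera(n)
    if f: cv2.imwrite('pics/'+f,cv2.cvtColor(c['color'],cv2.COLOR_RGB2BGR))
    return c
def ray(c,u,v,z):
    R=np.array(c['R']);t=np.array(c['t']);o=-R.T@t
    d=R.T@np.array([(u-c['cx'])/c['fx'],(v-c['cy'])/c['fy'],1]);return o+d*(z-o[2])/d[2]
E
python3 - <<'E'
from h import *
o=env.get_obs();print({k:np.round(o[k],3).tolist() for k in ('time','position','eef_rot','wrist_force','width')})
a=cam('top','top1.png');b=cam('scene','scene1.png')
for c in(a,b):print(c['fx'],c['cx'],c['cy'],np.round(c['R'],3).tolist(),np.round(c['t'],3))
E
```

```text
pics
{'time': 0.0, 'position': [0.224, 0.689, 0.23], 'eef_rot': [[-0.951, 0.31, -0.0], [0.31, 0.951, -0.002], [-0.0, -0.002, -1.0]], 'wrist_force': [-0.467, 0.261, -0.223], 'width': 0.085}
353.1017710073786 259.9617024146656 191.81201267207973 [[0.012, -1.0, -0.023], [-0.99, -0.009, -0.142], [0.142, 0.025, -0.99]] [-0.004  0.475  0.994]
454.3864440403466 265.35594933843475 186.84648726174882 [[0.113, 0.993, -0.021], [0.648, -0.09, -0.756], [-0.753, 0.071, -0.654]] [-0.033 -0.254  1.672]
```

View pics/top1.png

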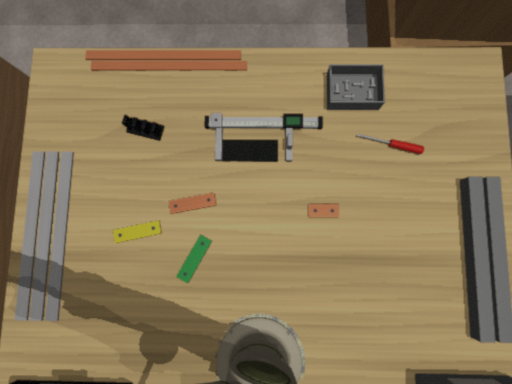

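View pics/scene1.png

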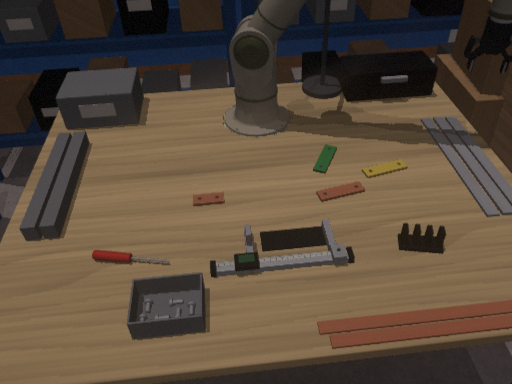

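Top view: the long bar is at about (192,203), left of and nearer than the gauge. The mat is at (250,151), the fixed jaw at (218,140) and the moving jaw with its tab at (290,140). The short bar is at (323,210), the support at (145,128) and the screwdriver at (390,143). The scene view agrees.

```bash
cat >> h.py <<'E'
def rect(c,mask,near,z):
    n,l,s,ce=cv2.connectedComponentsWithStats(mask.astype(np.uint8))
    i=1+np.argmin(np.where(s[1:,4]>40,np.linalg.norm(ce[1:]-near,axis=1),1e9))
    v,u=np.nonzero(l==i)
    P=np.array([ray(c,a,b,z)[:2] for a,b in zip(u,v)])*1000
    (m,(w,h),a)=cv2.minAreaRect(P.astype(np.float32))
    ev,V=np.linalg.eigh(np.cov(P.T));d=V[:,1]*np.sign(V[1,1])
    # (long axis as +y ; yaw)
    L=np.sqrt(12*ev[::-1])
    return P.mean(0),np.degrees(np.arctan2(-d[0],d[1])),L,s[i].tolist()
def masks(c):
    hsv=cv2.cvtColor(c['color'],cv2.COLOR_RGB2HSV);H,S,V=[hsv[...,i].astype(int) for i in range(3)]
    return ((H<12)&(S>125)&(V>90)),(V<45)
E
python3 - <<'E'
from h import *
a=cam('top');b=cam('scene')
for n,c,nb,nm,ns in(('top',a,(192,203),(250,151),(323,210)),('scene',b,(341,190),(293,239),(208,199))):
    cu,bl=masks(c)
    print(n,'bar',*rect(c,cu,nb,.01)); print('short',*rect(c,cu,ns,.01)); print('mat',*rect(c,bl,nm,0))
    im=c['color'];x=im[95:170,195:330] if n=='top' else im[210:285,205:360]
    x=cv2.resize(x,None,fx=5,fy=5,interpolation=cv2.INTER_CUBIC)
    cv2.imwrite(f'pics/crop_{n}.png',cv2.cvtColor(x,cv2.COLOR_RGB2BGR))
A=cv2.imread('pics/crop_top.png');B=cv2.imread('pics/crop_scene.png')
w=max(A.shape[1],B.shape[1]);f=lambda x:cv2.copyMakeBorder(x,0,0,0,w-x.shape[1],0)
o=np.vstack([f(A),f(B)]);print(o.shape,w);cv2.imwrite('pics/c1.png',o[:, :800])
E
```

```text
top bar [443.28668201 203.71361204] 11.123388318110164 [133.73782834  35.33889698] [169, 194, 47, 19, 505]
short [ 431.4740098  -185.02744759] -0.4082191008784625 [85.13872328 23.13673847] [309, 204, 29, 11, 133]
mat [607.80144677  35.39496561] -0.6643941847505805 [165.64927455  63.17251085] [223, 140, 54, 21, 1084]
scene bar [446.99918775 205.7656829 ] 11.322527351234198 [137.6346307   41.10657332] [317, 182, 48, 18, 408]
short [ 428.22049959 -184.28574914] -0.28239464320133006 [90.27331242 41.50228396] [193, 193, 31, 12, 264]
mat [609.45248789  36.64840394] 0.13758395736059545 [169.35226418  66.09769723] [260, 227, 67, 24, 1156]
(750, 775, 3) 775
```

View pics/c1.png

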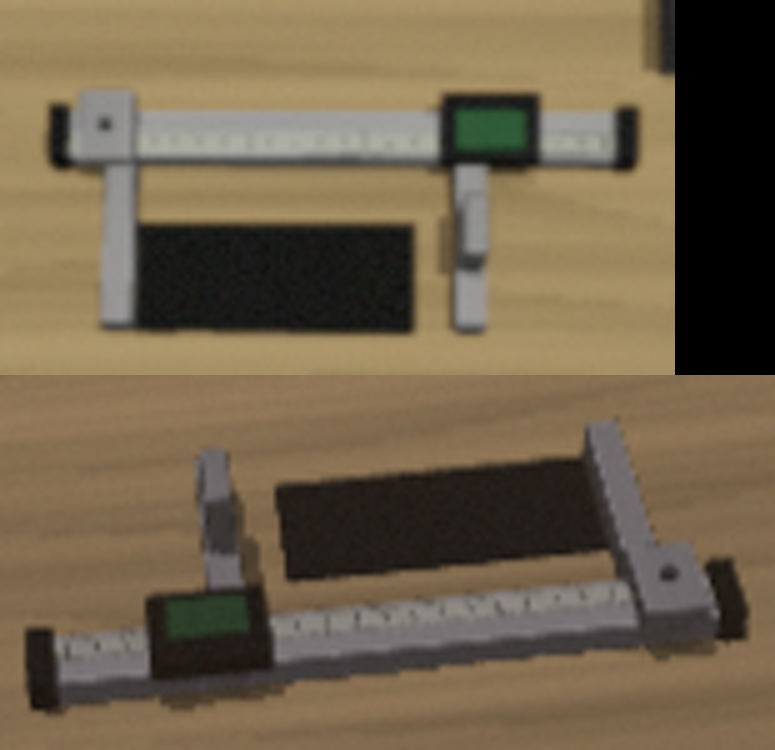

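```bash
python3 -m pendant '[-5,-5,1,8,0, -10,-10.5,2,18,0, -14,-15,4,26,0, -18,-20,5,34,0, -22,-24,6,42,0, -26,-28,7,50,0, -30,-33,8,56,0, -34,-37,9,61,0, -36,-39.2,10,61,0, -36,-39.2,10,61,0]'
python3 - <<'E'
from h import *
a=cam('wrist','w1.png');o=env.get_obs();print(o['time'],np.round(o['position'],4),np.round(o['eef_rot'],3).tolist(),np.round(o['q'],2),o['wrist_force'])
cu,_=masks(a);n,l,s,ce=cv2.connectedComponentsWithStats(cu.astype(np.uint8));print(s[1:][s[1:,4]>300],a['fx'],a['R'],a['t'])
i=1+np.argmax(s[1:,4]);print(rect(a,cu,ce[i],.01))
b=cam('top')
for z in (.026,.067):
  print(z,[np.round(ray(b,195+u/5,95+v/5,z)*1000,1).tolist()[:2] for u,v in((455,325),(485,325),(137,322),(463,192),(485,192),(463,262),(485,250))])
E
```

```text
time: 1.45
position: [0.4464, 0.2017, 0.1308]
eef_rot: [[-0.184, 0.983, -0.001], [0.983, 0.184, -0.002], [-0.001, -0.001, -1.0]]
wrist_force: [0.4, 1.3, 0.6]
width: 0.0855
1.5 [0.4458 0.2038 0.1311] [[-0.187, 0.982, -0.0], [0.982, 0.187, -0.0], [-0.0, -0.001, -1.0]] [-0.69  0.49  0.2   2.23 -0.22  0.44 -0.12] [ 0.09582701 -0.11223053 -0.18057463]
[[ 230   88   53  169 7929]] 338.33521752023734 [[ 9.82835930e-01  1.84480628e-01 -6.57952023e-04]
 [ 1.76803455e-01 -9.40904939e-01  2.88857115e-01]
 [ 5.26694717e-02 -2.84015480e-01 -9.57371994e-01]] [-0.47586399  0.10140406  0.31731331]
(array([444.3469157 , 210.14245973]), np.float64(11.064648909735084), array([137.28115868,  39.87942193]), [230, 88, 53, 169, 7929])
0.026 [[572.0, -75.2], [572.1, -92.9], [572.6, 114.0], [653.7, -79.8], [653.7, -93.0], [610.5, -79.9], [617.9, -93.0]]
0.067 [[562.3, -73.1], [562.4, -90.2], [562.8, 108.5], [640.7, -77.6], [640.8, -90.2], [599.2, -77.6], [606.4, -90.2]]
```

View pics/w1.png

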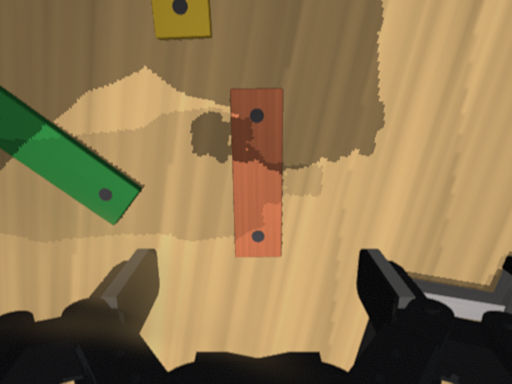

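The wrist view shows the long bar at (257,172), centred between the fingers at (150,300) and (365,300) and in line with them. Next I descend and grip lightly.

```bash
python3 -m pendant '[0.2,0,5,0,0, 0.2,0,9,0,0, 0.2,0,11.5,0,0, 0.2,0,12.7,0,0, 0.2,0,12.7,0,0, 0.2,0,12.7,0,120, 0.2,0,12.7,0,200, 0.2,0,12.7,0,255, 0.2,0,12.7,0,255, 0.2,0,12.7,0,255]' 20
python3 - <<'E'
from h import *
a=cam('top');b=cam('scene')
cu,_=masks(a);print(rect(a,cu,(192,203),.01));cu,_=masks(b);print(rect(b,cu,(341,190),.01))
E
```

```text
time: 2.8
position: [0.4451, 0.2074, 0.0052]
eef_rot: [[-0.19, 0.982, 0.001], [0.982, 0.19, 0.001], [0.001, 0.001, -1.0]]
wrist_force: [-1.2, 0.8, 7.1]
width: 0.0392
(array([449.9064892 , 168.61698117]), np.float64(17.113536194772454), array([60.83805653, 34.46334562]), [194, 194, 21, 15, 219])
(array([453.87986092, 168.20277267]), np.float64(18.230829530693043), array([63.2978304 , 40.81260487]), [317, 187, 23, 13, 182])
```

```bash
python3 -m pendant '[-1,0,0,1,255, -3,-0.2,0,2.5,255, -5.5,-0.4,0,4,255, -8,-0.6,0,5.5,255, -10.5,-0.8,0,7,255, -13,-1,0,8.5,255, -15.5,-1.2,0,10,255, -17,-1.3,0,11.2,255, -17.8,-1.4,0,11.2,255, -17.8,-1.4,0,11.2,255]' 20
python3 - <<'E'
from h import *
a=cam('top','t2.png');b=cam('scene')
o=env.get_obs();print(np.round(o['position'],4),np.round(o['eef_rot'],4).tolist(),o['width'],o['wrist_force'])
cu,_=masks(b)
n,l,s,ce=cv2.connectedComponentsWithStats(cu.astype(np.uint8));
for i in range(1,n):
  if s[i,4]>40: print(s[i],ce[i],rect(b,cu,ce[i],.01)[:3])
x=b['color'][130:290,180:380];cv2.imwrite('pics/s2.png',cv2.cvtColor(cv2.resize(x,None,fx=4,fy=4),cv2.COLOR_RGB2BGR)[:600])
E
```

```text
time: 4.15
position: [0.4655, 0.0303, 0.0052]
eef_rot: [[0.004, 1.0, 0.001], [1.0, -0.004, 0.002], [0.002, 0.001, -1.0]]
wrist_force: [0.0, 1.9, 7.6]
width: 0.0391
[0.4655 0.0303 0.0052] [[0.0037, 1.0, 0.0011], [1.0, -0.0037, 0.0015], [0.0015, 0.0011, -1.0]] 0.039048643636633316 [-0.31263623  1.27343493  9.15092297]
[193 193  31  12 267] [207.88389513 198.0411985 ] (array([ 428.00010843, -184.53463736]), np.float64(-0.5898993111235087), array([89.54008777, 41.9367448 ]))
[258 196  22  11 187] [268.72727273 201.2459893 ] (array([465.85398681,  -9.65216887]), np.float64(4.733531636677429), array([61.84781232, 40.52890275]))
[ 92 250  39  11 305] [110.50819672 254.70163934] (array([ 612.68346624, -438.58028106]), np.float64(-14.767992400265774), array([99.50513225, 26.68913381]))
[ 317  300  195   48 4724] [417.57917019 323.55292125] (array([905.43031943, 269.93855671]), np.float64(0.03214123417159148), array([427.6046991 ,  68.70974206]))
```

View pics/s2.png

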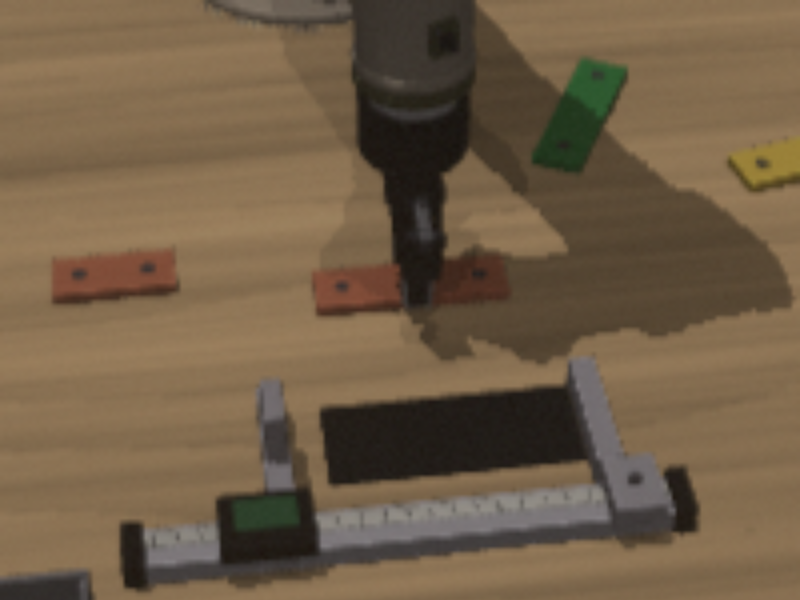

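The bar is gripped almost at its centre and lies straight in front of the gauge opening: its free left end is at about (315,290) in the crop, with the moving jaw at (272,430) and the fixed jaw at (590,400). Now I slide it in.

```bash
python3 -m pendant '[0,1,0,0,255, 0,3,0,0,255, 0,5,0,0,255, 0,7,0,0,255, 0,9,0,0,255, 0,11,0,0,255, 0,12.7,0,0,255, 0,13.7,0,0,255, 0,14.3,0,0,255, 0,14.3,0,0,255]' 20
python3 -m pendant '[0,0,0,0,80, 0,0,0,0,80, 0,0,0,0,80, 0,0,0,0,80, 0,0,-4,0,80, 0,0,-9,0,80, 0,0,-14,0,80, -6,0,-14,0,120, -11,0,-14,0,255, -11,0,-14,0,255]'
python3 - <<'E'
from h import *
a=cam('top','t3.png');b=cam('scene')
o=env.get_obs();print(o['time'],np.round(o['position'],4),np.round(o['eef_rot'],4).tolist(),o['width'],o['wrist_force'])
for c,p in((a,(250,151)),(b,(293,239))):
  cu,bl=masks(c); print(rect(c,cu,p,.01))
A=cv2.resize(a['color'][95:180,180:340],None,fx=4,fy=4);B=cv2.resize(b['color'][210:285,190:350],None,fx=4,fy=4)
cv2.imwrite('pics/c3.png',cv2.cvtColor(np.vstack([A,B])[:600],cv2.COLOR_RGB2BGR))
E
```

```text
time: 5.5
position: [0.6034, 0.0296, 0.0049]
eef_rot: [[0.004, 1.0, -0.008], [1.0, -0.004, 0.002], [0.002, -0.008, -1.0]]
wrist_force: [-13.5, 1.1, 18.0]
width: 0.0387
time: 6.75
position: [0.6073, -0.086, 0.1451]
eef_rot: [[0.011, 1.0, 0.001], [1.0, -0.011, -0.002], [-0.002, 0.001, -1.0]]
wrist_force: [-0.5, -0.3, 0.1]
width: 0.0092
6.85 [ 0.6076 -0.0812  0.1442] [[0.0055, 1.0, -0.0001], [1.0, -0.0055, 0.0004], [0.0004, -0.0001, -1.0]] -0.00011186353012503447 [0.10039053 0.37201134 0.40209573]
(array([591.55927993, -30.85014736]), np.float64(35.13088240296963), array([38.00064272, 20.32800661]), [264, 149, 12, 10, 68])
(array([ 428.20609938, -184.62894671]), np.float64(-0.6565345940322104), array([89.95419806, 41.40477063]), [193, 193, 31, 12, 265])
```

View pics/c3.png

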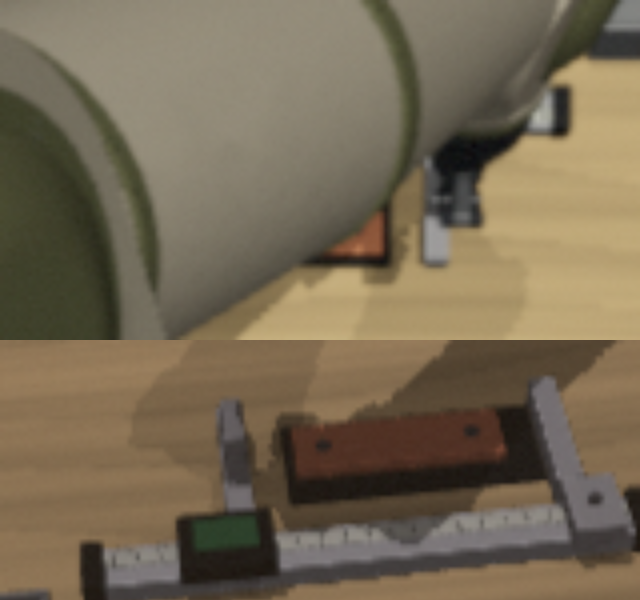

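The bar lies on the mat, released: in the scene crop it runs from (290,450) to (505,440) and is a little toward the -y and -x side. It's in shadow, so I measure it with a looser mask.

```bash
python3 - <<'E'
from h import *
b=cam('scene');hsv=cv2.cvtColor(b['color'],cv2.COLOR_RGB2HSV)
H,S,V=[hsv[...,i].astype(int) for i in range(3)];m=((H<12)|(H>174))&(S>110)&(V>50)
print(rect(b,m,(290,232),.01))
bl=(V<48)
u=[(190+x/4,210+(y-340)/4) for x,y in((220,420),(243,415),(222,402),(243,402))]
print([np.round(ray(b,*p,.067)*1000,1).tolist() for p in u])
E
```

```text
(array([607.16033898,  28.11655179]), np.float64(-0.26840069833038777), array([139.28889976,  47.2722651 ]), [263, 227, 54, 18, 662])
[[626.0, -88.3, 67.0], [623.6, -73.5, 67.0], [610.3, -85.8, 67.0], [612.1, -72.5, 67.0]]
```

```bash
python3 -m pendant '[-3,1,0,0,255, -4.5,1.4,0,0,255, -4.5,1.4,4,0,255, -4.5,1.4,8,0,255, -4.5,1.4,10.9,0,255, -4.5,1.4,10.9,0,255, -4.5,1.4,10.9,0,255]'
python3 - <<'E'
from h import *
b=cam('scene','s4.png')
x=b['color'][180:290,190:350];cv2.imwrite('pics/c4.png',cv2.cvtColor(cv2.resize(x,None,fx=5,fy=5),cv2.COLOR_RGB2BGR))
E
```

```text
time: 7.78
position: [0.622, -0.1257, 0.0361]
eef_rot: [[0.004, 1.0, 0.001], [1.0, -0.004, -0.0], [-0.0, 0.001, -1.0]]
wrist_force: [0.3, 0.3, 0.4]
width: -0.0002
```

View pics/c4.png

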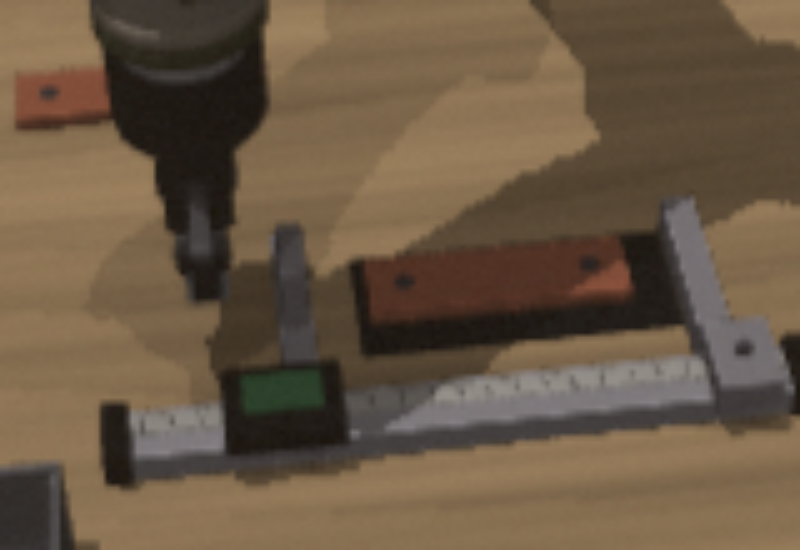

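The closed fingers at (200,280) stand behind the tab at (290,260), and the bar is clear at (495,280). Pushing in stages.

```bash
python3 -m pendant '[0.8,0,0,0,255, 1.6,0,0,0,255, 2.2,0,0,0,255, 2.6,0,0,0,255, 3,0,0,0,255, 3.4,0,0,0,255, 3.8,0,0,0,255, 4.2,0,0,0,255, 4.6,0,0,0,255, 5,0,0,0,255]'
python3 -m pendant '[0.3,0,0,0,255, 0.6,0,0,0,255, 0.9,0,0,0,255, 1.2,0,0,0,255, 1.5,0,0,0,255, 1.7,0,0,0,255, 1.9,0,0,0,255, 2.1,0,0,0,255, 2.1,0,0,0,255]'
python3 - <<'E'
from h import *
b=cam('scene','s5.png')
x=b['color'][180:290,190:350];cv2.imwrite('pics/c5.png',cv2.cvtColor(cv2.resize(x,None,fx=5,fy=5),cv2.COLOR_RGB2BGR))
E
```

```text
time: 9.07
position: [0.6217, -0.0757, 0.0353]
eef_rot: [[0.004, 1.0, 0.0], [1.0, -0.004, -0.0], [-0.0, 0.0, -1.0]]
wrist_force: [-0.5, -1.9, 1.8]
width: -0.0
time: 10.2
position: [0.6217, -0.0557, 0.0353]
eef_rot: [[0.005, 1.0, 0.0], [1.0, -0.005, -0.001], [-0.001, 0.0, -1.0]]
wrist_force: [-0.3, -4.3, 0.0]
width: 0.0
```

View pics/c5.png

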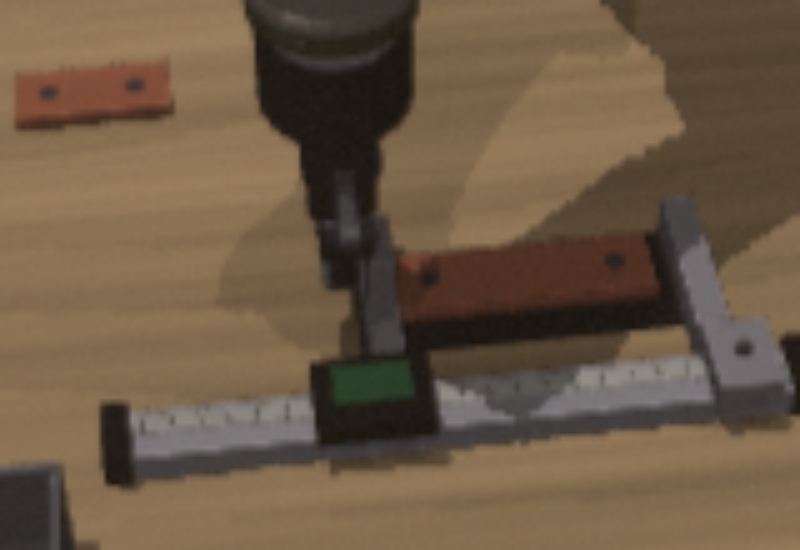

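The jaw at (385,290) now pushes the bar (4.3 N), and a small gap remains at the fixed jaw near (670,270). Continuing in small steps.

```bash
python3 -m pendant '[0.1,0,0,0,255, 0.2,0,0,0,255, 0.3,0,0,0,255, 0.4,0,0,0,255, 0.5,0,0,0,255, 0.5,0,0,0,255]'
```

```text
time: 11.0
position: [0.6217, -0.0506, 0.0353]
eef_rot: [[0.005, 1.0, 0.0], [1.0, -0.005, -0.001], [-0.001, 0.0, -1.0]]
wrist_force: [-0.3, -5.0, 2.0]
width: -0.0
```

```bash
python3 -m pendant '[0.1,0,0,0,255, 0.2,0,0,0,255, 0.2,0,0,0,255]'
```

```text
time: 11.38
position: [0.6217, -0.0486, 0.0353]
eef_rot: [[0.005, 1.0, 0.0], [1.0, -0.005, -0.001], [-0.001, 0.0, -1.0]]
wrist_force: [-0.7, -4.8, 1.6]
width: 0.0001
```

```bash
python3 -m pendant '[0.1,0,0,0,255, 0.2,0,0,0,255, 0.2,0,0,0,255]'
```

```text
time: 11.75
position: [0.6217, -0.0466, 0.0353]
eef_rot: [[0.005, 1.0, -0.0], [1.0, -0.005, -0.001], [-0.001, -0.0, -1.0]]
wrist_force: [-0.2, -5.0, 1.1]
width: 0.0
```

```bash
python3 -m pendant '[0.05,0,0,0,255, 0.1,0,0,0,255, 0.1,0,0,0,255]'
```

```text
time: 12.12
position: [0.6217, -0.046, 0.0353]
eef_rot: [[0.005, 1.0, 0.0], [1.0, -0.005, -0.001], [-0.001, 0.0, -1.0]]
wrist_force: [-1.2, -7.6, 1.1]
width: 0.0001
```

```bash
python3 -m pendant '[0.05,0,0,0,255, 0.05,0,0,0,255, 0.05,0,0,0,255]'
```

```text
time: 12.5
position: [0.6217, -0.046, 0.0353]
eef_rot: [[0.005, 1.0, 0.0], [1.0, -0.005, -0.002], [-0.002, 0.0, -1.0]]
wrist_force: [-0.3, -6.4, -0.1]
width: 0.0004
```

```bash
python3 -m pendant '[0.05,0,0,0,255, 0.05,0,0,0,255, 0.05,0,0,0,255]'
```

```text
time: 12.88
position: [0.6218, -0.046, 0.0353]
eef_rot: [[0.006, 1.0, 0.0], [1.0, -0.006, -0.002], [-0.002, 0.0, -1.0]]
wrist_force: [-0.3, -10.2, -0.2]
width: 0.0003
```

The jaw has stopped moving and the force is rising. I push slightly more, hold, then back off.

```bash
python3 -m pendant '[0.07,0,0,0,255, 0.1,0,0,0,255, 0.1,0,0,0,255, 0.1,0,0,0,255]'
```

```text
time: 13.38
position: [0.6217, -0.046, 0.0353]
eef_rot: [[0.007, 1.0, 0.001], [1.0, -0.007, -0.004], [-0.004, 0.001, -1.0]]
wrist_force: [-0.8, -10.6, -0.9]
width: -0.0001
```

```bash
python3 -m pendant '[-0.2,0,0,0,255, -1,0,0,0,255, -3,0,0,0,255, -4,0,0,0,255, -4,0,-6,0,255, -8,0,-12,0,255, -14,0,-16,0,255, -20,0,-16,0,255, -24,0,-16,0,255, -24,0,-16,0,255]'
python3 - <<'E'
from h import *
b=cam('scene');a=cam('top')
for c,p in((b,(300,232)),(a,(245,150))):
  hsv=cv2.cvtColor(c['color'],cv2.COLOR_RGB2HSV);H,S,V=[hsv[...,i].astype(int) for i in range(3)]
  m=((H<12)|(H>174))&(S>110)&(V>50);print(rect(c,m,p,.01))
for c,p in((b,(208,199)),(a,(323,210))): print('short',rect(c,masks(c)[0],p,.01))
A=cv2.resize(a['color'][100:175,180:340],None,fx=4,fy=4);B=cv2.resize(b['color'][210:285,190:350],None,fx=4,fy=4)
cv2.imwrite('pics/c6.png',cv2.cvtColor(np.vstack([A,B]),cv2.COLOR_RGB2BGR))
print(env.get_obs()['wrist_force'],env.get_obs()['time'])
E
```

```text
time: 14.62
position: [0.619, -0.2895, 0.1962]
eef_rot: [[0.012, 1.0, 0.001], [1.0, -0.012, -0.003], [-0.003, 0.001, -1.0]]
wrist_force: [0.1, 0.6, -1.1]
width: -0.0001
(array([607.21803191,  52.44398454]), np.float64(0.26152800347915756), array([135.72394046,  47.39865478]), [273, 226, 52, 18, 644])
(array([879.2895523 , 344.39420513]), np.float64(0.304815958546634), array([395.61692824,  26.7207916 ]), [92, 61, 134, 9, 981])
short (array([ 427.23555468, -185.13840983]), np.float64(0.4258347607923248), array([90.38424862, 40.37889858]), [193, 193, 31, 12, 252])
short (array([ 616.63431151, -451.8776841 ]), np.float64(-8.990384469271428), array([70.48088497, 26.66521812]), [397, 142, 27, 12, 205])
[1.45333981 1.95662525 0.0276178 ] 14.725
```

View pics/c6.png

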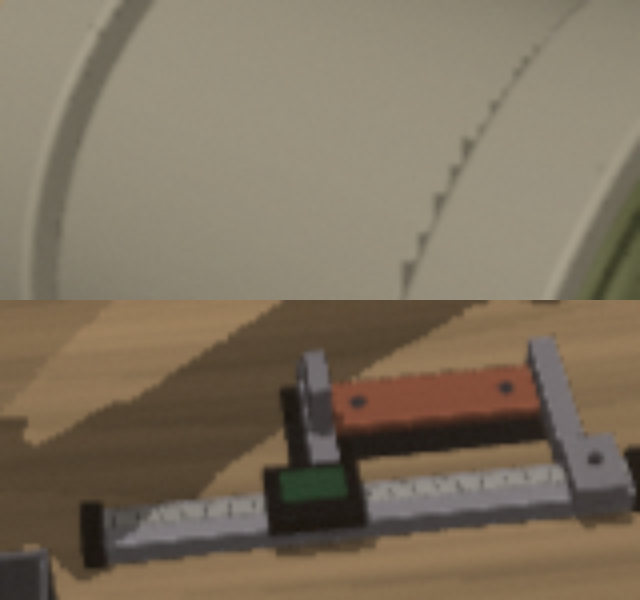

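The scene view shows the bar flush against both jaws: the moving jaw at (320,400), the fixed jaw at (548,400), and no visible gap. The arm is clear, so I hand the job in.

```bash
python3 -m pendant '[0,0,0,0,255, 0,0,0,0,255]' && python3 -c "
from workcell import env
print(env.job_done())"
```

```text
time: 14.98
position: [0.6213, -0.2814, 0.1951]
eef_rot: [[0.002, 1.0, -0.0], [1.0, -0.002, 0.001], [0.001, -0.0, -1.0]]
wrist_force: [0.2, -0.7, 0.1]
width: 0.0
the job is handed in; nothing more can be done
None
```

I slid the long bar flat onto the mat with a 20 N grip and let go. I then pushed the gauge's moving jaw shut by its tab with the closed fingers. I handed the job in at about 15 s; no verdict was reported.

- **Jaw closure:** the jaw stopped moving while the push rose from 5 N to about 10.6 N. Taking off the 5 N it took to slide the jaw and bar, I estimate a pinch of about 6 to 8 N on the bar. I did not measure that force directly.
- **Bar position:** the last scene view shows the bar flush against both jaws. It measures about 1 mm off the mat's centre line and about 0.5° from the gauge's line. Its centre is about 16 mm along the gauge, within the 12.5 to 17.5 mm allowed, though the camera is only good to about 2 mm.
- **Short bar:** it reads within about 1 mm of its starting place in the scene camera.
- **Failed check:** the final top-camera measurements are void, because the arm blocked that view and its masks picked up other objects. The final bar figures therefore rest on the scene camera alone.
- **Not measured:** I did not measure the support and the screwdriver at the end. The arm's path stayed well away from both.

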